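# Put the colour-coded sample bottles on their stands

### The arm

A 6-joint arm with a two-finger parallel gripper is mounted at the origin on a cart in front of the work surface, level with it; the furniture and walls round the work are solid. World frame = base frame: x ahead of the robot, y to its left, z up, the work surface at z = 0. Lengths are in m, angles in degrees, forces in N, time in s.
With the tool pointing down it reaches from about 0.3 to 0.75 m from the base axis. Payload 8.5 kg.
Tool frame: the origin (TCP) lies at the very end of the fingers, on their centre line; the grasp point (between the pads) lies 19 mm behind it; x points along the fingers, y is the direction in which the jaws open and shut, and the axes are right-handed (so a half turn about x gives the same grasp; the last joint's range is limited). The gripper opens to 85 mm and grips with 20 to 120 N. Pads are 22 mm wide; open, the fingers measure 114 mm over their backs; the gripper's body (76 mm by 85 mm) begins 54 mm behind the grasp point. The pads swing forward as they close: fully open they stand 13 mm farther back than shut.
Start: joints at [-86.362, 21.807, 74.336, -0, 83.858, -12.336], TCP at [0.151, -0.529, 0.231] pointing down, gripper open.
Joint ranges: [-178.18, 178.18], [-50.72, 133.34], [12.68, 142.11], [-81.47, 261.47], [9.98, 163.14], [-165.26, 165.26]. Speed limits (degrees/s): [136.94, 136.94, 180, 180, 180, 180].

### API

Orientations are given as a 3x3 rotation matrix whose columns are the frame's x, y, z axes.
In Python, from rig import env, cams, models gives the robot as it stands.
- The arm moves only by the shell command python3 -m crank 'ROWS' [OPENING] [FORCE]. ROWS is JSON, one flat list of numbers, 6 for each row, row after row: the shift along the tool's x, y, z in mm, then the turn, a rotation vector about the tool's x, y, z in rad. In form: [x, y, z, wx, wy, wz, x, y, z, wx, wy, wz, ...]. A call has 1 to 10 rows; each row is the pose to reach, as a shift and turn from the pose measured when the call began, along the tool's axes at that moment; what a row does not reach only later rows make up. A row lasts 1/12 s, in which the tool goes at most 41.7 mm and 7.16 degrees, less where a joint would pass 70% of its speed; a pose out of reach is approached as far as the arm can. A call with a gripper value outside its range is refused whole. OPENING is the opening, from 0 (shut) to 1 (fully open), set as the call begins (- or left out, the last holds). The fingers move at their own pace and stop on an object; FORCE is the grip in N (left out, the last holds). Time passes only in rows, so rows that repeat a pose let the fingers close. It gives the time, the measured TCP pose, the force and the opening at its end, in the units of the state.
- env.observe(): the state, without advancing time (a new reading comes with each control period).
- cams.get_image(name): name is "scene" or "top" or "wrist"; returns a dict with "color" (480x640x3 uint8, red, green, blue), "depth" (480x640 float32, m along the optical axis (not along the pixel's ray), 0 where there is no reading), "fx", "fy", "cx", "cy" (pixels), "world_from_camera" (4x4, takes a point from camera to world coordinates). Camera axes: x right, y up, looking along -z (the intrinsics and any distortion apply to the point x, -y, -z); pixel columns grow to the right and rows downward; lengths in m; the calibration is good to about 2 mm. A picture is of the moment at which its call begins.
- env.close_job(): hands the job in, once; it reports no verdict.
Trained networks look in the newest picture that a camera, given by its name, has taken for a name from the list of things; names that differ only in an ending like _2 or _b are one class to them, and where a whole thing is asked for, a point or a joint stands for the part that bears it (a point fixed in the world has none). Each returns a list of dicts, best first, with "p" (0 to 1); they miss things now and then, are a little off and sometimes report something else, mostly with a low value. They report only what shows in the picture. A call takes as long as a camera call. They do not tell look-alikes from the thing itself.
- models.boxes_of(camera, query): "location" ([x, y, z] in m, in the coordinates of the camera as it stood for that picture, good to about 4 mm: the middle of the surface that is visible of it).
- models.landmark_of(camera, query): "location" ([x, y, z] in m, in the coordinates of the camera as it stood for that picture, good to about 4 mm: a listed point, or the origin of a listed thing).
The state is a dict: "time_s": time; "q": joint angles; "qvel": joint speeds; "joint_efforts": joint torques, N m; "position": TCP position; "tool_rot": TCP orientation; "ft_force": force on the tool from outside, world axes, zero at the start; "wrist_torque": the same for the moment, N m; "grip_width": finger opening in m.
Only numpy, scipy, OpenCV 4.12 (cv2) and the standard library are available. Lean on these libraries where they do the work, as an engineer would, in place of code of your own. Each camera call takes 0.05 s, during which the arm holds its last target. There are 200 camera calls.

### The job

Four of the red-capped sample bottles carry a coloured disc on the cap: yellow, green, blue or black. Carry each of these, upright, to the round stand with the lip of the same colour and leave it standing level inside the lip. The red-capped bottle without a disc must stay standing where it is.

Things in the scene. Friction and masses are not known exactly. Their poses are not given: they have to be found in the camera images.
- bottle_yellow: loose white sample bottle, round body 71 mm across, 108 mm tall, with a red screw cap (36 mm across, the top 21 mm of the height, graspable from above) that carries a round yellow code disc, 29 mm across and 1.5 mm thick, on its top; about 0.15 kg. Origin: centre of its underside, z up.
- bottle_green: loose white sample bottle, round body 71 mm across, 106 mm tall, with a red screw cap (36 mm across, the top 21 mm of the height, graspable from above) that carries a round green code disc, 29 mm across and 1.5 mm thick, on its top; about 0.15 kg. Origin: centre of its underside, z up.
- bottle_blue: loose white sample bottle, round body 71 mm across, 106 mm tall, with a red screw cap (36 mm across, the top 21 mm of the height, graspable from above) that carries a round blue code disc, 29 mm across and 1.5 mm thick, on its top; about 0.15 kg. Origin: centre of its underside, z up.
- bottle_black: loose white sample bottle, round body 71 mm across, 108 mm tall, with a red screw cap (36 mm across, the top 21 mm of the height, graspable from above) that carries a round black code disc, 29 mm across and 1.5 mm thick, on its top; about 0.15 kg. Origin: centre of its underside, z up.
- stand_yellow: fixed round shallow stand with a yellow lip and a white floor with a yellow dot 36 mm across in the centre: outside 100 mm across, inside 92 mm, lip 8 mm high, floor 4 mm above the bench (so a bottle standing in it has its underside 4 mm above the bench). Origin: centre of its underside on the bench, z up.
- stand_green: fixed round shallow stand with a green lip and a white floor with a green dot 36 mm across in the centre: outside 100 mm across, inside 92 mm, lip 8 mm high, floor 4 mm above the bench (so a bottle standing in it has its underside 4 mm above the bench). Origin: centre of its underside on the bench, z up.
- stand_blue: fixed round shallow stand with a blue lip and a white floor with a blue dot 36 mm across in the centre: outside 100 mm across, inside 92 mm, lip 8 mm high, floor 4 mm above the bench (so a bottle standing in it has its underside 4 mm above the bench). Origin: centre of its underside on the bench, z up.
- stand_black: fixed round shallow stand with a black lip and a white floor with a black dot 36 mm across in the centre: outside 100 mm across, inside 92 mm, lip 8 mm high, floor 4 mm above the bench (so a bottle standing in it has its underside 4 mm above the bench). Origin: centre of its underside on the bench, z up.
- bottle_plain: loose white sample bottle of the same kind, 69 mm across, 105 mm tall, red screw cap with no disc on it: stays where it is. Origin: centre of its underside, z up.
- cylinder_500: clear glass measuring cylinder with pipettes, fixed obstacle between the left and right parts of the work area: tube 65 mm across, 335 mm tall, foot 119 mm across. Pass in front of it. Origin: centre of its underside, z up. Also in the way: a shelf board behind, 0.49 m above the bench, front edge at x = 0.66 m (keep the wrist low there); a red tube rack, 69 mm tall, at the left end.
Not all that is in view belongs to the job. Leave any brown or pink look-alike of the stand_green alone.

How it is judged (in metres and radians):
At the end, for the whole second after the job is handed in: Each of the four bottles with a disc stands upright (within 0.07 rad), at rest and released, on the floor inside the stand of its own colour, its axis within 13 mm of the stand's centre; the plain bottle stands upright within 20 mm of where it began (horizontal distance between bottle_yellow and stand_yellow below 0.013 m and z of bottle_yellow in the frame of stand_yellow below 0.008 m and angle between each of bottle_yellow, bottle_green, bottle_blue, bottle_black's own z axis and vertical below 0.07 rad and linear speed of each of bottle_yellow, bottle_green, bottle_blue, bottle_black, bottle_plain below 0.02 m/s and angular speed of each of bottle_yellow, bottle_green, bottle_blue, bottle_black below 0.2 rad/s and horizontal distance between bottle_green and stand_green below 0.013 m and z of bottle_green in the frame of stand_green below 0.008 m and horizontal distance between bottle_blue and stand_blue below 0.013 m and z of bottle_blue in the frame of stand_blue below 0.008 m and horizontal distance between bottle_black and stand_black below 0.013 m and z of bottle_black in the frame of stand_black below 0.008 m and distance of bottle_plain from where it was at the start of the episode below 0.02 m and angle between bottle_plain's own z axis and vertical below 0.1 rad); the robot touches nothing.
It fails at once if a sample bottle is tipped over (angle between any of bottle_yellow, bottle_green, bottle_blue, bottle_black, bottle_plain's own z axis and vertical above 0.6 rad).
It fails at once if the bottle without a disc is moved from its place (distance of bottle_plain from where it was at the start of the episode above 0.02 m).
It also fails if it takes over 112 s, if anything falls off the work surface, if the arm or the gripper's body presses on something with over 40 N, if the wrist force passes 120 N, or if a joint passes its speed limit or range.

## Working session

There is one attempt and no reset: what is moved stays moved. The work goes in short steps, Python scripts to look and compute and a shell command to move; the robot and the scene stay as the last step left them, time stands still between calls to the robot, and variables do not carry over. Pictures are saved under pics/ and viewed, about 12 in all and at most 16, crops included, and the job is handed in when it is done.

```bash
ls; mkdir -p pics; python3 - <<'E'
from rig import env,cams,models
import cv2,numpy as np
s=env.observe();print(s['time_s'],s['position'],s['tool_rot'],s['ft_force'],s['grip_width'])
for n in ['top','scene']:
    im=cams.get_image(n);cv2.imwrite(f'pics/{n}0.png',im['color'][...,::-1])
    T=np.array(im['world_from_camera']);print(n,im['fx'],T.round(3).tolist(), {k:v for k,v in im.items() if k not in('color','depth','world_from_camera')})
    for q in ['bottle_yellow','bottle_green','bottle_blue','bottle_black','bottle_plain','stand_yellow','stand_green','stand_blue','stand_black','cylinder_500']:
        for r in models.landmark_of(n,q)[:5]:
            print(q,round(r['p'],2),(T[:3,:3]@r['location']+T[:3,3]).round(3))
E
```

```text
pics
0.0 [ 0.15133159 -0.52846407  0.23070365] [[-1.08197597e-04  2.75175605e-01 -9.61393975e-01]
 [ 1.47167893e-03 -9.61392896e-01 -2.75175461e-01]
 [-9.99998911e-01 -1.44463658e-03 -3.00949739e-04]] [-0.03039159  0.02429527 -0.1016374 ] 0.08549254596232284
top 522.2532374943436 [[0.014, 0.991, -0.136, 0.259], [-1.0, 0.015, 0.007, -0.213], [0.009, 0.136, 0.991, 1.568], [0.0, 0.0, 0.0, 1.0]] {'fx': 522.2532374943436, 'fy': 522.2532374943436, 'cx': 323.6431346812427, 'cy': 234.4297627943654}
bottle_yellow 0.67 [ 0.421 -0.276 -0.002]
bottle_green 0.8 [ 0.551  0.161 -0.001]
bottle_blue 0.89 [ 0.548 -0.32   0.001]
bottle_plain 0.7 [0.545 0.274 0.001]
stand_yellow 0.89 [ 0.437  0.27  -0.003]
stand_green 0.9 [ 0.45  -0.411  0.002]
stand_green 0.63 [ 0.385 -0.145  0.003]
stand_green 0.6 [ 0.464 -0.724  0.001]
stand_blue 0.81 [ 0.43   0.032 -0.003]
stand_blue 0.63 [ 0.551 -0.321  0.   ]
stand_black 0.75 [ 0.422 -0.275 -0.002]
stand_black 0.58 [0.432 0.162 0.001]
scene 604.9864460306522 [[0.463, 0.504, -0.729, -0.93], [-0.886, 0.268, -0.377, -0.955], [0.006, 0.821, 0.571, 1.125], [0.0, 0.0, 0.0, 1.0]] {'fx': 604.9864460306522, 'fy': 604.9864460306522, 'cx': 325.4345584741585, 'cy': 230.2494886764614}
bottle_yellow 0.83 [ 0.418 -0.276 -0.002]
bottle_green 0.42 [ 0.549  0.163 -0.002]
bottle_blue 0.7 [ 0.551 -0.309 -0.004]
bottle_black 0.68 [ 0.542  0.035 -0.003]
bottle_plain 0.67 [ 0.541  0.276 -0.004]
bottle_plain 0.64 [ 0.547 -0.311 -0.001]
stand_yellow 0.72 [ 0.433  0.273 -0.002]
stand_green 0.87 [ 0.384 -0.144 -0.001]
stand_green 0.84 [ 0.451 -0.405 -0.004]
stand_green 0.59 [ 0.457 -0.72   0.006]
stand_blue 0.8 [ 0.421  0.032 -0.002]
```

View pics/top0.png

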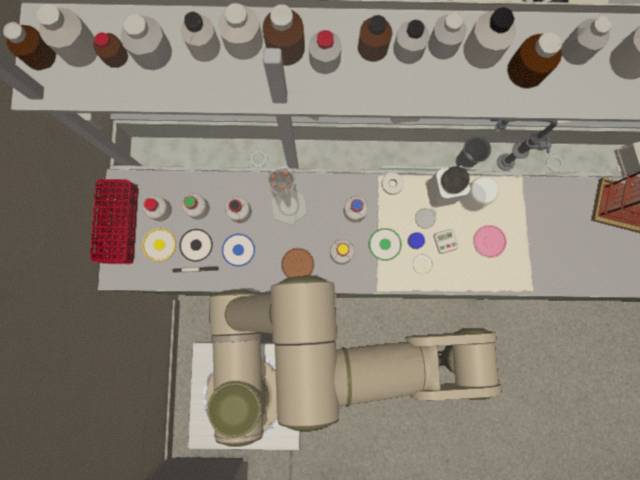

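View pics/scene0.png

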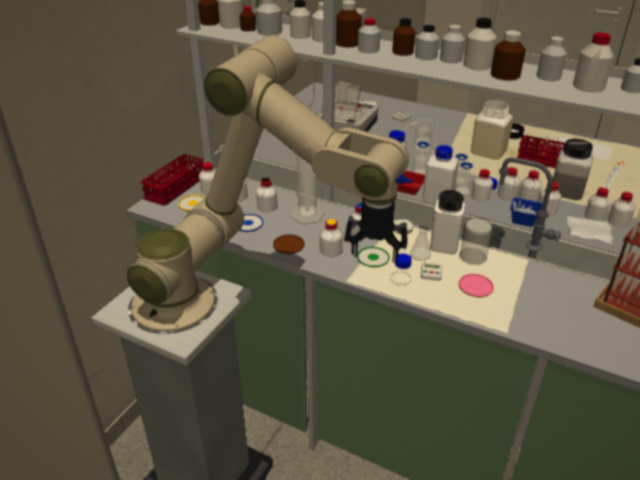

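The top view shows caps: plain (152,207), green (194,205), black (237,208), blue (355,208), yellow (343,250). The stands are yellow (159,244), black (196,245), blue (238,250) and green (385,244). The brown disc (298,263) and pink disc (490,241) are look-alikes, to be left alone. An enlarged crop will confirm this while I measure centroids.

```bash
cat > h.py <<'E'
from rig import env,cams,models
import cv2,numpy as np
def ray(im,u,v,z):
    T=np.array(im['world_from_camera']);d=T[:3,:3]@[(u-im['cx'])/im['fx'],-(v-im['cy'])/im['fy'],-1]
    return T[:3,3]+d*(z-T[2,3])/d[2]
def mask(im,col):
    h,s,v=cv2.split(cv2.cvtColor(im['color'],cv2.COLOR_RGB2HSV))
    R={'yellow':(20,35),'green':(45,90),'blue':(100,130)}
    if col=='black': return (v<75)
    if col=='red': return ((h<8)|(h>172))&(s>120)
    lo,hi=R[col];return (h>=lo)&(h<=hi)&(s>100)
def cen(im,col,u,v,r):
    m=mask(im,col).astype(np.uint8);yy,xx=np.mgrid[:480,:640]
    m&=((xx-u)**2+(yy-v)**2<r*r).astype(np.uint8)
    y,x=np.nonzero(m);return x.mean(),y.mean(),len(x)
E
python3 - <<'E'
from h import *
im=cams.get_image('top')
for n,c,u,v,r,z in [('bY','yellow',343,250,9,.108),('bG','green',191,202,9,.106),('bB','blue',357,205,9,.106),('bK','black',235,205,7,.108),('plain','red',151,204,10,.105),
 ('sY','yellow',159,244,10,.004),('sG','green',385,244,10,.004),('sB','blue',238,250,10,.004),('sK','black',196,245,10,.004)]:
    x,y,k=cen(im,c,u,v,r);p=ray(im,x,y,z);T=np.array(im['world_from_camera']);d=im['depth'][int(round(y)),int(round(x))]
    q=T[:3,:3]@[(x-im['cx'])/im['fx']*d,-(y-im['cy'])/im['fy']*d,-d]+T[:3,3]
    print(n,round(x,1),round(y,1),k,p.round(4),'depth',q.round(3))
print('foot',ray(im,288,208,0))
c=im['color'][160:290,90:250,::-1];d=im['color'][160:290,260:420,::-1]
cv2.imwrite('pics/crop.png',cv2.resize(np.vstack([c,d])[:, :],None,fx=2.3,fy=2.3,interpolation=cv2.INTER_CUBIC))
E
```

```text
bY 342.5 248.6 83 [ 0.4208 -0.2769  0.108 ] depth [ 0.42  -0.277  0.112]
bG 189.2 201.1 65 [0.5505 0.1606 0.106 ] depth [0.551 0.161 0.103]
bB 356.8 204.3 55 [ 0.5486 -0.3165  0.106 ] depth [ 0.548 -0.316  0.107]
bK 234.2 204.7 37 [0.5417 0.0321 0.108 ] depth [0.541 0.032 0.11 ]
plain 150.1 203.9 115 [0.5409 0.2713 0.105 ] depth [0.542 0.273 0.101]
sY 158.9 244.3 101 [0.4372 0.2711 0.004 ] depth [0.437 0.27  0.008]
sG 384.9 243.9 71 [ 0.4485 -0.4092  0.004 ] depth [ 0.448 -0.409  0.01 ]
sB 237.9 249.5 80 [0.425  0.0334 0.004 ] depth [0.425 0.033 0.007]
sK 195.7 244.4 63 [0.4384 0.1605 0.004 ] depth [ 0.439  0.162 -0.001]
foot [ 0.55488298 -0.11408893  0.        ]
```

View pics/crop.png

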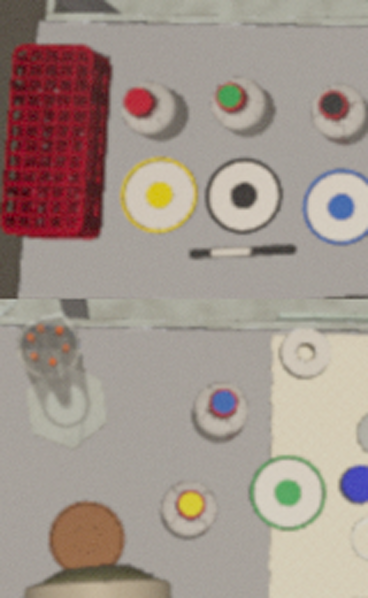

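The crop confirms it: the four disc caps and stands match their colours, the cap at left without a disc is the plain bottle, and the brown disc is the decoy. The order is yellow, black, green, blue. First I move above yellow and turn so the tool's y axis is world -y.

```bash
python3 -m crank '[0,-16.8,-32.8,0.093,0,0, 0,-33.5,-65.7,0.186,0,0, 0,-50.3,-98.5,0.279,0,0, 0,-67.1,-131.3,0.279,0,0, 0,-83.9,-164.2,0.279,0,0, 0,-100.6,-197,0.279,0,0, 0,-117.4,-229.8,0.279,0,0, 0,-134.2,-262.6,0.279,0,0, 0,-151,-295.5,0.279,0,0, 0,-167.7,-328.3,0.279,0,0]' 0.8 50
python3 -m crank '[0,0,0,0,0,0,0,0,0,0,0,0]'
cat > w.py <<'E'
from h import *
import sys
s=env.observe();R=np.array(s['tool_rot']);print(s['time_s'],'pos',np.round(s['position'],4),'R',R.round(3).tolist(),'q',np.round(s['q'],1),'F',np.round(s['ft_force'],1),'w',round(s['grip_width'],4))
im=cams.get_image('wrist');cv2.imwrite(f'pics/{sys.argv[1]}.png',im['color'][...,::-1])
for c,z in [a.split(':') for a in sys.argv[2:]]:
    m=mask(im,c).astype(np.uint8);n,l,st,ce=cv2.connectedComponentsWithStats(m)
    for i in np.argsort(-st[1:,4])[:3]+1: print(c,ce[i].round(1),st[i,4],ray(im,*ce[i],float(z)).round(4))
E
python3 w.py w1 yellow:.108 red:.108
```

```text
time_s: 1.98
position: [0.4219, -0.2757, 0.2315]
tool_rot: [[0.0, -0.0, -1.0], [-0.0, -1.0, 0.0], [-1.0, 0.0, -0.0]]
ft_force: [1.1, -0.6, 0.0]
grip_width: 0.0686
time_s: 2.15
position: [0.4229, -0.2744, 0.2316]
tool_rot: [[0.0, 0.003, -1.0], [-0.0, -1.0, -0.003], [-1.0, 0.0, -0.0]]
ft_force: [-0.3, -0.7, 0.2]
grip_width: 0.0684
2.15 pos [ 0.4229 -0.2744  0.2316] R [[0.0, 0.003, -1.0], [-0.0, -1.0, -0.003], [-1.0, 0.0, -0.0]] q [-46.5  17.2  81.4  -0.   81.4  43.4] F [-0.3 -0.7  0.2] w 0.0684
yellow [320.3 231.7] 1447 [ 0.4208 -0.2755  0.108 ]
red [384.7  29.8] 891 [ 0.5393 -0.3114  0.108 ]
red [319.9 223.4] 845 [ 0.4263 -0.2752  0.108 ]
```

View pics/w1.png

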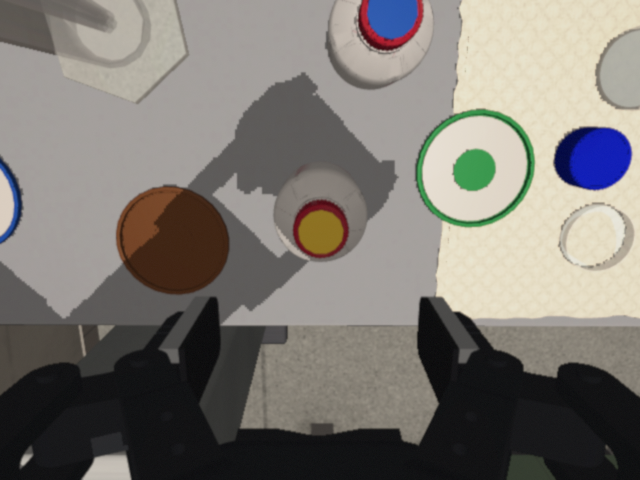

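The wrist view shows the yellow disc at (320,232), which agrees with the top camera to 1.5 mm. Descending and gripping.

```bash
python3 -m crank '[20,1,1,0,0,0, 45,1.5,2,0,0,0, 70,1.5,2,0,0,0, 95,1.5,2,0,0,0, 115,1.5,2,0,0,0, 130,1.5,2,0,0,0, 140,1.5,2,0,0,0, 143,1.5,2,0,0,0, 143,1.5,2,0,0,0]' && python3 -m crank '[0,0,0,0,0,0,0,0,0,0,0,0,0,0,0,0,0,0,0,0,0,0,0,0,0,0,0,0,0,0,0,0,0,0,0,0,0,0,0,0,0,0]' 0 50
```

```text
time_s: 2.95
position: [0.4192, -0.2779, 0.0881]
tool_rot: [[-0.001, -0.001, -1.0], [0.0, -1.0, 0.001], [-1.0, -0.0, 0.001]]
ft_force: [0.1, -1.4, -0.1]
grip_width: 0.0685
time_s: 3.53
position: [0.4195, -0.2781, 0.089]
tool_rot: [[0.0, -0.0, -1.0], [-0.001, -1.0, 0.0], [-1.0, 0.001, -0.0]]
ft_force: [-1.5, 1.4, 7.0]
grip_width: 0.0345
```

```bash
python3 -m crank '[-5,0,0,0,0,0, -15,0,0,0,0,0, -30,0,0,0,0,0, -50,0,0,0,0,0, -65,0,0,0,0,0, -75,-8,3,0,0,0, -80,-28,9,0,0,0, -80,-53,17,0,0,0, -80,-78,25,0,0,0, -80,-103,33,0,0,0]'
python3 -m crank '[0,-25,6,0,0,0, 0,-50,12,0,0,0, 0,-75,14,0,0,0, 0,-100,15,0,0,0, 0,-125,15,0,0,0, 0,-150,15,0,0,0, 0,-175,15,0,0,0, 0,-200,14,0,0,0, 0,-225,10,0,0,0, 0,-250,4,0,0,0]'
python3 -m crank '[0,-25,-7,0,0,0, 0,-50,-14,0,0,0, 0,-75,-21,0,0,0, 0,-100,-28,0,0,0, 0,-125,-35,0,0,0, 0,-150,-42,0,0,0, 0,-170,-48,0,0,0, 0,-180,-51,0,0,0, 0,-180,-51,0,0,0]'
python3 w.py w2 yellow:.012 
```

```text
time_s: 4.37
position: [0.3855, -0.1733, 0.1687]
tool_rot: [[-0.0, -0.001, -1.0], [-0.001, -1.0, 0.001], [-1.0, 0.001, 0.0]]
ft_force: [-0.0, 0.6, -1.7]
grip_width: 0.0347
time_s: 5.2
position: [0.3804, 0.0783, 0.1686]
tool_rot: [[-0.001, -0.0, -1.0], [-0.001, -1.0, 0.0], [-1.0, 0.001, 0.001]]
ft_force: [0.9, -0.5, -2.1]
grip_width: 0.0345
time_s: 5.95
position: [0.4311, 0.2596, 0.1681]
tool_rot: [[-0.001, 0.002, -1.0], [-0.001, -1.0, -0.002], [-1.0, 0.001, 0.001]]
ft_force: [-0.0, 0.1, -1.7]
grip_width: 0.0348
5.95 pos [0.4311 0.2596 0.1681] R [[-0.001, 0.002, -1.0], [-0.001, -1.0, -0.002], [-1.0, 0.001, 0.001]] q [ 17.6  20.6  87.6  -0.   71.9 107.5] F [-0.   0.1 -1.7] w 0.0348
yellow [319. 335.] 5757 [0.3381 0.259  0.012 ]
yellow [290.2 171.1] 1928 [0.4635 0.2793 0.012 ]
yellow [577.5   8.5] 4 [0.5656 0.0972 0.012 ]
```

```bash
python3 -m crank '[0,-6,-2.5,0,0,0, 5,-11.5,-5,0,0,0, 25,-11.5,-5,0,0,0, 45,-11.5,-5,0,0,0, 58,-11.5,-5,0,0,0, 66,-11.5,-5,0,0,0, 71,-11.5,-5,0,0,0, 73,-11.5,-5,0,0,0, 74,-11.5,-5,0,0,0, 74,-11.5,-5,0,0,0]'
python3 w.py w3
```

```text
time_s: 6.83
position: [0.4359, 0.2699, 0.0945]
tool_rot: [[-0.001, 0.001, -1.0], [-0.001, -1.0, -0.001], [-1.0, 0.001, 0.001]]
ft_force: [0.2, 0.9, -2.2]
grip_width: 0.0349
6.8333 pos [0.4359 0.2699 0.0945] R [[-0.001, 0.001, -1.0], [-0.001, -1.0, -0.001], [-1.0, 0.001, 0.001]] q [ 18.5  26.6  92.   -0.   61.5 108.5] F [ 0.2  0.9 -2.2] w 0.0349
```

View pics/w3.png

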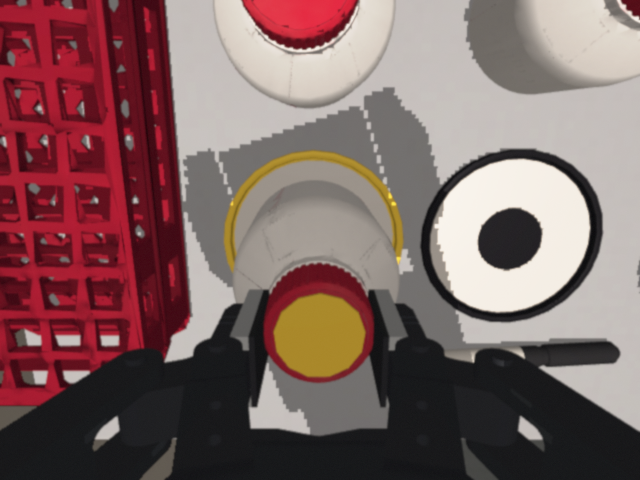

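The bottle is inside the yellow lip and centred (lip columns 226–402, body about 232–400). Setting down, releasing, rising and moving to black.

```bash
python3 -m crank '[1.5,0,0,0,0,0, 2,0,0,0,0,0]'; python3 -m crank '[0,0,0,0,0,0,0,0,0,0,0,0,0,0,0,0,0,0,0,0,0,0,0,0,-2,0,0,0,0,0,-15,0,0,0,0,0,-40,0,0,0,0,0,-70,0,0,0,0,0,-90,0,0,0,0,0]' 0.8
python3 -m crank '[0,25,-11,0,0,0, 0,50,-22,0,0,0, 0,75,-33,0,0,0, 0,100,-44,0,0,0, 0,125,-55,0,0,0, 0,150,-66,0,0,0, 0,175,-77,0,0,0, 0,200,-88,0,0,0, 0,225,-99,0,0,0, 0,239,-105.5,0,0,0]'
python3 -m crank '[0,0,0,0,0,0,0,0,0,0,0,0]'
python3 w.py w4 black:.108 red:.106
```

```text
time_s: 7.05
position: [0.4362, 0.2701, 0.093]
tool_rot: [[0.0, 0.001, -1.0], [-0.0, -1.0, -0.001], [-1.0, 0.0, -0.0]]
ft_force: [0.6, 0.8, 5.0]
grip_width: 0.0347
time_s: 7.8
position: [0.4365, 0.2702, 0.1855]
tool_rot: [[0.002, 0.001, -1.0], [0.0, -1.0, -0.001], [-1.0, -0.0, -0.002]]
ft_force: [0.1, -0.1, 0.5]
grip_width: 0.0686
time_s: 8.63
position: [0.5432, 0.029, 0.1858]
tool_rot: [[0.003, -0.001, -1.0], [-0.0, -1.0, 0.001], [-1.0, 0.0, -0.003]]
ft_force: [-0.7, -0.0, -0.2]
grip_width: 0.0682
time_s: 8.8
position: [0.5432, 0.0288, 0.1857]
tool_rot: [[0.002, -0.002, -1.0], [0.0, -1.0, 0.002], [-1.0, -0.0, -0.002]]
ft_force: [0.6, 1.0, 0.3]
grip_width: 0.0685
8.8 pos [0.5432 0.0288 0.1857] R [[0.002, -0.002, -1.0], [0.0, -1.0, 0.002], [-1.0, -0.0, -0.002]] q [-9.5 23.3 79.9  0.  76.7 80.6] F [0.6 1.  0.3] w 0.0685
black [313.6 416.2] 63080 [0.4388 0.032  0.108 ]
black [309.9 252.6] 2148 [0.5416 0.0335 0.108 ]
black [106.6 225.9] 553 [0.5565 0.1408 0.108 ]
red [ 87.9 226.7] 1918 [0.5556 0.1518 0.106 ]
red [310.4 243.1] 1596 [0.5464 0.0332 0.106 ]
red [516. 358.] 1 [ 0.4767 -0.0858  0.106 ]
```

View pics/w4.png

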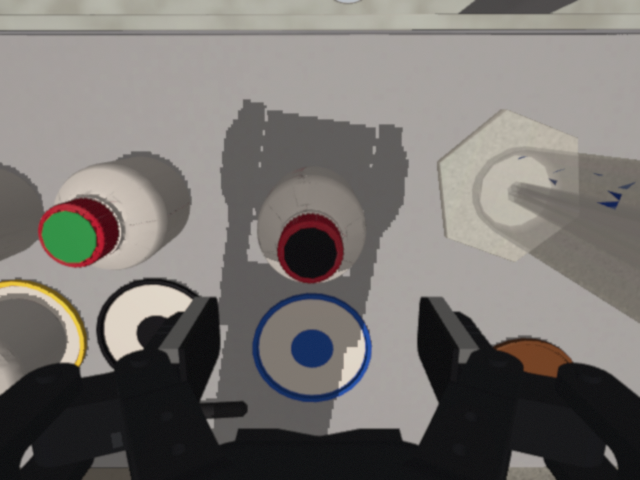

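Black disc at (310,252), green disc at (70,237). The black bottle is at (.5416, .033). Descending and gripping.

```bash
python3 -m crank '[10,-2,1,0,0,0, 35,-4,1.6,0,0,0, 60,-4,1.6,0,0,0, 80,-4,1.6,0,0,0, 91,-4,1.6,0,0,0, 96,-4,1.6,0,0,0, 97,-4,1.6,0,0,0]' && python3 -m crank '[0,0,0,0,0,0,0,0,0,0,0,0,0,0,0,0,0,0,0,0,0,0,0,0,0,0,0,0,0,0,0,0,0,0,0,0,0,0,0,0,0,0]' 0 50
python3 -m crank '[-5,0,0,0,0,0, -15,0,0,0,0,0, -30,0,0,0,0,0, -50,0,0,0,0,0, -65,-4,4,0,0,0, -75,-20,20,0,0,0, -80,-38,38,0,0,0, -80,-56,56,0,0,0, -80,-75,72,0,0,0, -80,-94,86,0,0,0]'
python3 -m crank '[0,-15,10,0,0,0, 0,-28,14,0,0,0, 0,-34,16,0,0,0, 0,-34,16,0,0,0]'
```

```text
time_s: 9.43
position: [0.5408, 0.0347, 0.0882]
tool_rot: [[0.001, 0.001, -1.0], [0.001, -1.0, -0.001], [-1.0, -0.001, -0.001]]
ft_force: [-1.0, -0.4, 0.9]
grip_width: 0.0685
time_s: 10.02
position: [0.5414, 0.0347, 0.0892]
tool_rot: [[0.003, 0.0, -1.0], [0.001, -1.0, -0.0], [-1.0, -0.001, -0.003]]
ft_force: [-0.4, -0.0, 6.2]
grip_width: 0.0347
time_s: 10.85
position: [0.4539, 0.1293, 0.1699]
tool_rot: [[0.003, -0.0, -1.0], [0.001, -1.0, 0.0], [-1.0, -0.001, -0.003]]
ft_force: [0.5, 0.5, -2.2]
grip_width: 0.0346
time_s: 11.18
position: [0.4376, 0.1641, 0.1704]
tool_rot: [[0.004, 0.002, -1.0], [0.001, -1.0, -0.002], [-1.0, -0.001, -0.004]]
ft_force: [-0.0, -0.0, -1.5]
grip_width: 0.0347
```

```bash
python3 -m crank '[5,3.5,-0.5,0,0,0, 25,3.5,-0.5,0,0,0, 45,3.5,-0.5,0,0,0, 58,3.5,-0.5,0,0,0, 66,3.5,-0.5,0,0,0, 72,3.5,-0.5,0,0,0, 75,3.5,-0.5,0,0,0, 77,3.5,-0.5,0,0,0, 77.5,3.5,-0.5,0,0,0]'
python3 w.py w5
```

```text
time_s: 11.93
position: [0.439, 0.1604, 0.0934]
tool_rot: [[0.005, 0.002, -1.0], [0.001, -1.0, -0.002], [-1.0, -0.001, -0.005]]
ft_force: [0.0, -2.0, 3.1]
grip_width: 0.0344
11.9333 pos [0.439  0.1604 0.0934] R [[0.005, 0.002, -1.0], [0.001, -1.0, -0.002], [-1.0, -0.001, -0.005]] q [ 5.5 22.9 99.3  0.  57.5 95.4] F [ 0.  -2.   3.1] w 0.0344
```

View pics/w5.png

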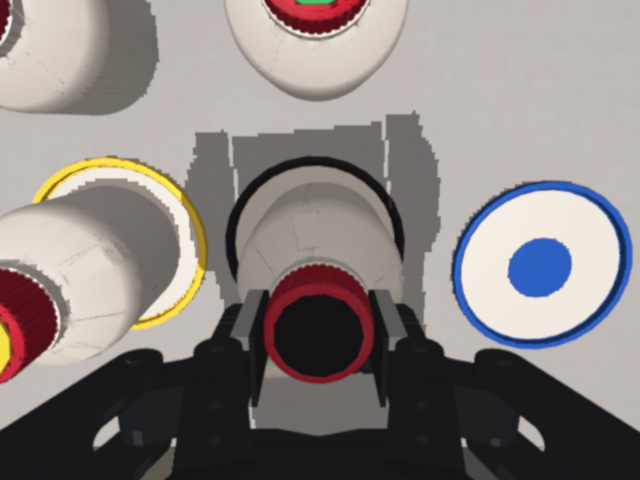

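Black sits inside its lip (232–403), and yellow stands free in its own. Releasing and moving to green.

```bash
python3 -m crank '[0.5,0,0,0,0,0,0.5,0,0,0,0,0,0,0,0,0,0,0,0,0,0,0,0,0,-2,0,0,0,0,0,-15,0,0,0,0,0,-40,0,0,0,0,0,-70,0,0,0,0,0,-92,0,0,0,0,0]' 0.8
python3 -m crank '[0,0,-22,0,0,0, 0,0,-45,0,0,0, 0,0,-68,0,0,0, 0,0,-90,0,0,0, 0,0,-106,0,0,0, 0,0,-111,0,0,0, 0,0,-111,0,0,0, 0,0,-111,0,0,0]'
python3 w.py w6 green:.106 black:.108
```

```text
time_s: 12.73
position: [0.4386, 0.1605, 0.1876]
tool_rot: [[0.007, 0.002, -1.0], [0.001, -1.0, -0.002], [-1.0, -0.001, -0.007]]
ft_force: [0.4, -1.0, 0.4]
grip_width: 0.0685
time_s: 13.4
position: [0.5488, 0.1608, 0.1882]
tool_rot: [[0.006, 0.002, -1.0], [0.001, -1.0, -0.002], [-1.0, -0.001, -0.006]]
ft_force: [-0.9, 0.2, -0.1]
grip_width: 0.0688
13.4 pos [0.5488 0.1608 0.1882] R [[0.006, 0.002, -1.0], [0.001, -1.0, -0.002], [-1.0, -0.001, -0.006]] q [ 4.5 25.8 75.2  0.  78.6 94.4] F [-0.9  0.2 -0.1] w 0.0688
green [316.8 245.5] 1991 [0.5502 0.1619 0.106 ]
black [284.6 395.3] 71757 [0.4576 0.181  0.108 ]
black [315.5 316.4] 1486 [0.509  0.1625 0.108 ]
black [375.6 414.6] 669 [0.4444 0.1261 0.108 ]
```

```bash
python3 -m crank '[10,0,-1,0,-0.006,0, 35,0,-1,0,-0.006,0, 60,0,-1,0,-0.006,0, 80,0,-1,0,-0.006,0, 93,0,-1,0,-0.006,0, 99,0,-1,0,-0.006,0, 101,0,-1,0,-0.006,0]' && python3 -m crank '[0,0,0,0,0,0,0,0,0,0,0,0,0,0,0,0,0,0,0,0,0,0,0,0,0,0,0,0,0,0,0,0,0,0,0,0,0,0,0,0,0,0]' 0 50
python3 -m crank '[-5,0,0,0,0,0, -15,0,0,0,0,0, -30,0,0,0,0,0, -50,0,0,0,0,0, -70,0,0,0,0,0, -90,0,0,0,0,0, -110,2,5,0,0,0, -122,5,15,0,0,0, -125,10,35,0,0,0, -125,20,58,0,0,0]'
```

```text
time_s: 14.03
position: [0.5493, 0.1609, 0.0863]
tool_rot: [[-0.002, 0.002, -1.0], [0.001, -1.0, -0.002], [-1.0, -0.001, 0.002]]
ft_force: [-0.5, -0.5, -0.4]
grip_width: 0.0683
time_s: 14.62
position: [0.5498, 0.1611, 0.0874]
tool_rot: [[-0.0, 0.002, -1.0], [0.001, -1.0, -0.002], [-1.0, -0.001, 0.0]]
ft_force: [-1.4, 1.2, 5.8]
grip_width: 0.0347
time_s: 15.45
position: [0.4919, 0.141, 0.2139]
tool_rot: [[0.003, 0.003, -1.0], [0.001, -1.0, -0.003], [-1.0, -0.001, -0.003]]
ft_force: [0.0, -0.0, -2.3]
grip_width: 0.0347
```

```bash
python3 -m crank '[0,18,20,0,0,0, 0,38,42,0,0,0, 0,60,64,0,0,0, 0,83,84,0,0,0, 0,107,102,0,0,0, 0,132,115,0,0,0, 0,157,120,0,0,0, 0,182,122,0,0,0, 0,207,122,0,0,0, 0,232,122,0,0,0]'
python3 -m crank '[0,25,0,0,0,0, 0,50,0,0,0,0, 0,75,0,0,0,0, 0,100,-3,0,0,0, 0,125,-8,0,0,0, 0,150,-15,0,0,0, 0,175,-22,0,0,0, 0,200,-29,0,0,0, 0,225,-36,0,0,0, 0,250,-45,0,0,0]'
python3 -m crank '[0,20,-8,0,0,0, 0,40,-16,0,0,0, 0,56,-22,0,0,0, 0,62,-26,0,0,0, 0,62,-26,0,0,0]'
```

```text
time_s: 16.28
position: [0.37, -0.0925, 0.2141]
tool_rot: [[0.004, 0.003, -1.0], [0.001, -1.0, -0.003], [-1.0, -0.001, -0.004]]
ft_force: [0.8, 0.5, -1.7]
grip_width: 0.0346
time_s: 17.12
position: [0.4155, -0.3435, 0.2147]
tool_rot: [[0.003, 0.002, -1.0], [0.0, -1.0, -0.002], [-1.0, -0.0, -0.003]]
ft_force: [0.5, -0.1, -0.8]
grip_width: 0.0348
time_s: 17.53
position: [0.4419, -0.4062, 0.2147]
tool_rot: [[0.003, 0.001, -1.0], [0.001, -1.0, -0.001], [-1.0, -0.001, -0.003]]
ft_force: [0.0, 0.5, -2.6]
grip_width: 0.0346
```

```bash
python3 -m crank '[10,2,-4,0,-0.003,0, 35,3,-6.2,0,-0.003,0, 60,3,-6.2,0,-0.003,0, 82,3,-6.2,0,-0.003,0, 100,3,-6.2,0,-0.003,0, 110,3,-6.2,0,-0.003,0, 117,3,-6.2,0,-0.003,0, 121,3,-6.2,0,-0.003,0, 123,3,-6.2,0,-0.003,0, 123.5,3,-6.2,0,-0.003,0]'
python3 w.py w7
```

```text
time_s: 18.37
position: [0.4487, -0.4092, 0.0917]
tool_rot: [[0.001, 0.002, -1.0], [-0.0, -1.0, -0.002], [-1.0, 0.0, -0.001]]
ft_force: [0.3, -0.8, -1.9]
grip_width: 0.0348
18.3667 pos [ 0.4487 -0.4092  0.0917] R [[0.001, 0.002, -1.0], [-0.0, -1.0, -0.002], [-1.0, 0.0, -0.001]] q [-53.5  34.7  76.5   0.   68.8  36.4] F [ 0.3 -0.8 -1.9] w 0.0348
```

View pics/w7.png

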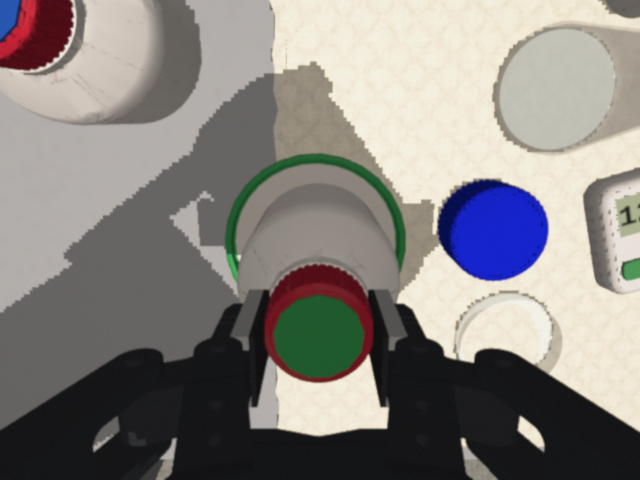

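Green is inside its lip (228–404). Lowering, releasing and moving to blue.

```bash
python3 -m crank '[1,0,0,0,0,0,1.5,0,0,0,0,0]'; python3 -m crank '[0,0,0,0,0,0,0,0,0,0,0,0,0,0,0,0,0,0,0,0,0,0,0,0,-2,0,0,0,0,0,-15,0,0,0,0,0,-40,0,0,0,0,0,-70,0,0,0,0,0,-95,0,0,0,0,0]' 0.8
python3 -m crank '[0,-16,-17,0,0,0, 0,-32,-35,0,0,0, 0,-49,-53,0,0,0, 0,-66,-71,0,0,0, 0,-82,-88,0,0,0, 0,-93,-100,0,0,0, 0,-93,-100,0,0,0, 0,-93,-100,0,0,0]'
python3 w.py w8 blue:.106
```

```text
time_s: 18.58
position: [0.4491, -0.4096, 0.0914]
tool_rot: [[0.003, 0.001, -1.0], [-0.002, -1.0, -0.001], [-1.0, 0.002, -0.003]]
ft_force: [-0.5, 1.5, 5.4]
grip_width: 0.0345
time_s: 19.33
position: [0.4488, -0.4095, 0.1882]
tool_rot: [[0.003, 0.001, -1.0], [-0.002, -1.0, -0.001], [-1.0, 0.002, -0.003]]
ft_force: [-0.2, -1.4, 0.1]
grip_width: 0.0688
time_s: 20.0
position: [0.549, -0.3159, 0.1883]
tool_rot: [[0.003, 0.003, -1.0], [-0.003, -1.0, -0.003], [-1.0, 0.003, -0.003]]
ft_force: [0.1, 0.1, 0.1]
grip_width: 0.0682
20.0 pos [ 0.549  -0.3159  0.1883] R [[0.003, 0.003, -1.0], [-0.003, -1.0, -0.003], [-1.0, 0.003, -0.003]] q [-40.6  31.9  64.3  -0.   83.6  49.2] F [0.1 0.1 0.1] w 0.0682
blue [546.7 321.4] 3786 [ 0.505  -0.4472  0.106 ]
blue [317.2 247.7] 1990 [ 0.5488 -0.3153  0.106 ]
blue [438. 357.] 1 [ 0.4819 -0.3865  0.106 ]
```

```bash
python3 -m crank '[10,0,0,0,-0.003,0, 35,0,0,0,-0.003,0, 60,0,0,0,-0.003,0, 80,0,0,0,-0.003,0, 93,0,0,0,-0.003,0, 99,0,0,0,-0.003,0, 101,0,0,0,-0.003,0]' && python3 -m crank '[0,0,0,0,0,0,0,0,0,0,0,0,0,0,0,0,0,0,0,0,0,0,0,0,0,0,0,0,0,0,0,0,0,0,0,0,0,0,0,0,0,0]' 0 50
python3 -m crank '[-5,0,0,0,0,0, -15,0,0,0,0,0, -30,0,0,0,0,0, -50,0,0,0,0,0, -68,0,5,0,0,0, -78,-5,18,0,0,0, -80,-13,38,0,0,0, -80,-22,60,0,0,0, -80,-32,82,0,0,0, -80,-43,104,0,0,0]'
python3 -m crank '[0,-13,20,0,0,0, 0,-28,38,0,0,0, 0,-46,54,0,0,0, 0,-67,66,0,0,0, 0,-90,74,0,0,0, 0,-115,77,0,0,0, 0,-140,77,0,0,0, 0,-165,77,0,0,0, 0,-190,77,0,0,0, 0,-215,75,0,0,0]'
```

```text
time_s: 20.63
position: [0.5478, -0.3171, 0.0858]
tool_rot: [[-0.002, 0.001, -1.0], [-0.001, -1.0, -0.001], [-1.0, 0.001, 0.002]]
ft_force: [0.9, -0.6, -0.5]
grip_width: 0.0683
time_s: 21.22
position: [0.5481, -0.3174, 0.0868]
tool_rot: [[-0.001, 0.001, -1.0], [-0.002, -1.0, -0.001], [-1.0, 0.002, 0.001]]
ft_force: [-0.8, 1.7, 5.9]
grip_width: 0.035
time_s: 22.05
position: [0.4431, -0.2738, 0.1674]
tool_rot: [[-0.001, 0.001, -1.0], [-0.003, -1.0, -0.001], [-1.0, 0.003, 0.001]]
ft_force: [-0.3, 0.3, -1.6]
grip_width: 0.0346
time_s: 22.88
position: [0.3676, -0.0577, 0.1675]
tool_rot: [[-0.0, 0.0, -1.0], [-0.003, -1.0, -0.0], [-1.0, 0.003, 0.0]]
ft_force: [0.9, -0.3, -1.5]
grip_width: 0.0347
```

```bash
python3 -m crank '[0,-22,-12,0,0,0, 0,-44,-26,0,0,0, 0,-66,-40,0,0,0, 0,-84,-52,0,0,0, 0,-91,-57,0,0,0, 0,-91,-57,0,0,0, 0,-91,-57,0,0,0]'
python3 -m crank '[10,0,0,0,0,0, 30,0,0,0,0,0, 48,0,0,0,0,0, 60,0,0,0,0,0, 68,0,0,0,0,0, 73,0,0,0,0,0, 75.5,0,0,0,0,0, 76,0,0,0,0,0]'
python3 w.py w9
```

```text
time_s: 23.47
position: [0.4243, 0.033, 0.1673]
tool_rot: [[-0.0, 0.001, -1.0], [-0.003, -1.0, -0.001], [-1.0, 0.003, 0.0]]
ft_force: [-0.3, -0.6, -1.4]
grip_width: 0.0345
time_s: 24.13
position: [0.4242, 0.0324, 0.0914]
tool_rot: [[-0.0, 0.001, -1.0], [-0.003, -1.0, -0.001], [-1.0, 0.003, 0.0]]
ft_force: [-0.2, -0.5, -1.4]
grip_width: 0.0348
24.1333 pos [0.4242 0.0324 0.0914] R [[-0.0, 0.001, -1.0], [-0.003, -1.0, -0.001], [-1.0, 0.003, 0.0]] q [-11.5  19.8 105.4  -0.2  54.7  78.6] F [-0.2 -0.5 -1.4] w 0.0348
```

View pics/w9.png

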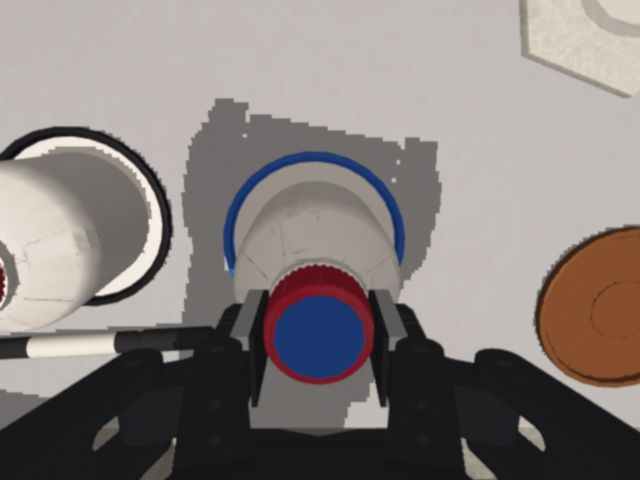

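Blue is inside its lip (226–404). Releasing and withdrawing for the final check.

```bash
python3 -m crank '[1,0,0,0,0,0,1.5,0,0,0,0,0]'; python3 -m crank '[0,0,0,0,0,0,0,0,0,0,0,0,0,0,0,0,0,0,0,0,0,0,0,0,-2,0,0,0,0,0,-15,0,0,0,0,0,-40,0,0,0,0,0,-70,0,0,0,0,0,-105,0,0,0,0,0,-130,0,0,0,0,0]' 0.8
python3 -m crank '[0,25,10,0,0,0, 0,50,20,0,0,0, 0,75,30,0,0,0, 0,100,40,0,0,0, 0,125,50,0,0,0, 0,150,60,0,0,0, 0,175,60,0,0,0, 0,185,60,0,0,0, 0,185,60,0,0,0]'
python3 - <<'E'
from h import *
im=cams.get_image('top')
cv2.imwrite('pics/fin.png',cv2.resize(im['color'][160:290,90:420,::-1],None,fx=2.4,fy=2.4))
for n,c,s,h in [('Y','yellow',(.4372,.2711),.112),('G','green',(.4485,-.4092),.110),('B','blue',(.425,.0334),.110),('K','black',(.4384,.1605),.112),('plain','red',(.5409,.2713),.105)]:
    T=np.array(im['world_from_camera']);p=T[:3,:3].T@(np.array([*s,h])-T[:3,3])
    u=im['cx']-im['fx']*p[0]/p[2];v=im['cy']+im['fy']*p[1]/p[2]
    x,y,k=cen(im,c,u,v,8 if c!='black' else 6.5);d=im['depth'][int(round(y)),int(round(x))]
    q=ray(im,x,y,h);print(n,k,q.round(4),'err mm',((q[:2]-s)*1000).round(1),'camz',round(T[2,3]-d*1,3), 'depth pt', (T[:3,:3]@[(x-im['cx'])/im['fx']*d,-(y-im['cy'])/im['fy']*d,-d]+T[:3,3]).round(3))
print(env.observe()['time_s'],env.observe()['ft_force'],env.observe()['position'])
E
```

```text
time_s: 24.35
position: [0.4249, 0.0324, 0.0907]
tool_rot: [[0.002, 0.001, -1.0], [-0.004, -1.0, -0.001], [-1.0, 0.004, -0.002]]
ft_force: [0.3, 2.4, 7.9]
grip_width: 0.0345
time_s: 25.18
position: [0.4247, 0.0329, 0.2235]
tool_rot: [[0.004, 0.001, -1.0], [-0.004, -1.0, -0.001], [-1.0, 0.004, -0.004]]
ft_force: [-0.2, -1.0, 0.4]
grip_width: 0.0684
time_s: 25.93
position: [0.365, -0.1537, 0.224]
tool_rot: [[0.004, -0.002, -1.0], [-0.005, -1.0, 0.002], [-1.0, 0.005, -0.004]]
ft_force: [-0.1, -0.1, -1.1]
grip_width: 0.0681
Y 82 [0.4378 0.2711 0.112 ] err mm [0.6 0. ] camz 0.105 depth pt [0.438 0.271 0.112]
G 60 [ 0.4498 -0.411   0.11  ] err mm [ 1.3 -1.8] camz 0.094 depth pt [ 0.45  -0.411  0.108]
B 59 [0.4254 0.0334 0.11  ] err mm [0.4 0. ] camz 0.103 depth pt [0.425 0.033 0.11 ]
K 45 [0.4395 0.1572 0.112 ] err mm [ 1.1 -3.3] camz 0.106 depth pt [0.439 0.157 0.114]
plain 114 [0.5405 0.2715 0.105 ] err mm [-0.4  0.2] camz 0.083 depth pt [0.541 0.272 0.105]
25.9833 [-0.02088339 -0.08161176  0.08810776] [ 0.36489208 -0.15235829  0.22393737]
```

View pics/fin.png

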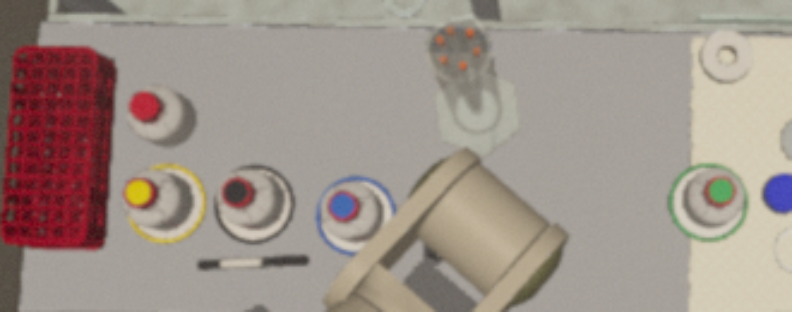

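All four bottles stand in stands of their own colour, with the caps at crop pixels yellow (140,193), black (238,192), blue (343,206) and green (720,190). The plain bottle at (145,107) is untouched. Handing in.

```bash
python3 -c "
from rig import env
print(env.close_job())"
```

```text
the job is handed in; nothing more can be done
None
```

I carried the yellow, black, green and blue bottles to the stands of their own colour, gripping each by the cap, and handed the job in at about 26 s of the 112 s allowed.

- **Placement:** in the last top-camera picture the discs lie 0.6 mm (yellow), 2.2 mm (green), 0.4 mm (blue) and 3.5 mm (black) from their stand centres; the limit is 13 mm. Black's figure comes from a rough dark-pixel centroid, but the wrist picture showed it well inside its lip.
- **Height and level:** the cap heights from depth are within about 2 mm of what they should be standing on the stand floors, and all four bottles look upright. I did not measure their tilt directly.
- **Plain bottle:** it shows a shift of about 0.5 mm, which is within measurement noise.
- **Contact:** the gripper is clear of everything, with the wrist force near zero. The highest reading at the end of any move was about 8 N.

No check failed. The hand-in gave no verdict.

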